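# Set out a carton and count it on the tally counter

### The job

Lay the red tablet carton flat inside the pale green counting tray, setting it down rather than dropping it. Once it lies there, count it: swing the tally counter's yellow-knobbed lever clockwise right up to its stop, keep it there for a moment, and release it so that it springs all the way back. Leave the tray and the other two cartons where they stand, and do not work the lever before the carton is in the tray.

Things in the scene. Friction and masses are not known exactly. Their poses are not given: they have to be found in the camera images.
- counter: Desk tally counter fixed to the desk: blue housing 86 (x) x 120 (y) x 56 mm high on a dark steel foot 112 x 146 x 8 mm, a window with four white drums in its front (-x) face, black reset knob on its left (+y) side. Origin at the centre of the foot's underside, z up.
- lever_pivot (a point): Point on the lever's upright axis, at the height of the housing's top (56 mm over the desk), 12 mm behind the housing's centre (counter frame x = +12 mm, y = 0). The axes are those of the counter.
- lever_knob (a point): Centre of the lever's upright yellow knob, 88 mm over the desk and 85 mm from the axis; moves with the lever. The knob is 16 mm thick below, 20 mm near its top, and stands free from 67 to 110 mm over the desk; the steel arm under it (11 mm wide, flat) has its top at 67 mm. At rest the knob is at the counter's right front corner (-x, -y), beside the housing.
- tally_lever (a joint): Angle of the sprung advance lever (rad): 0 at rest, 1.1 against the stop; grows clockwise seen from above, so the knob sweeps from the right to the front of the counter. A spring pulls it back to 0; at the knob it takes about 1 N to start and 5 N at the stop.
- tray: Loose pale green counting tray, 115 (x) x 170 (y) mm outside, about 100 x 156 mm inside, rim 16 mm high, floor 2 mm over the desk. Origin at the centre of its underside.
- red_carton: Red tablet carton, 36 (x) x 70 (y) x 21 mm high, lying flat. Origin at the centre of its underside.
- blue_carton: White tablet carton with a blue stripe along its top and a purple end, 52 x 92 x 26 mm, lying flat; origin at the centre of its underside. Stays where it is.
- green_carton: White tablet carton with green print, 40 x 78 x 35 mm, lying flat; origin at the centre of its underside. Stays where it is.
There are look-alikes about, which are no part of the job. Of the things like the red_carton, leave any that is orange or turquoise; of the rest the smaller one is meant.

How it is judged:
On the way, in this order (a step that is already met when the one before it is completed fails the run):
1. the red carton lies flat in the tray, let go, with the lever still at rest (x of red_carton in the frame of tray between -0.045 and 0.045 m and y of red_carton in the frame of tray between -0.06 and 0.06 m and z of red_carton in the frame of tray below 0.01 m and angle between red_carton's own z axis and vertical below 0.1 rad and contact force between the fingers and red_carton below 0.1 N and value of joint tally_lever below 0.1 rad), for 0.2 s.
2. the lever is against its stop (over 1.02 of 1.1 rad) with the carton in the tray (x of red_carton in the frame of tray between -0.045 and 0.045 m and y of red_carton in the frame of tray between -0.06 and 0.06 m and z of red_carton in the frame of tray below 0.01 m and angle between red_carton's own z axis and vertical below 0.1 rad and value of joint tally_lever above 1.02 rad), for 0.1 s.
At the end, for the whole second after the job is handed in: The red carton is at rest flat on the tray's floor inside the rim (origin within 45 mm in x and 60 mm in y of the tray's centre, less than 10 mm over the tray's underside, tilted less than 0.1 rad), and the lever has sprung back to less than 0.1 rad (x of red_carton in the frame of tray between -0.045 and 0.045 m and y of red_carton in the frame of tray between -0.06 and 0.06 m and z of red_carton in the frame of tray below 0.01 m and angle between red_carton's own z axis and vertical below 0.1 rad and value of joint tally_lever below 0.1 rad and linear speed of red_carton below 0.02 m/s); the robot touches nothing.
It fails at once if the lever is worked (over 0.5 rad) while the red carton is not in the tray (value of joint tally_lever above 0.5 rad and not (x of red_carton in the frame of tray between -0.045 and 0.045 m and y of red_carton in the frame of tray between -0.06 and 0.06 m and z of red_carton in the frame of tray below 0.01 m and angle between red_carton's own z axis and vertical below 0.1 rad)).
It fails at once if the red carton is dropped (free of the fingers at over 0.75 m/s) (linear speed of red_carton above 0.75 m/s and contact force between the fingers and red_carton below 0.05 N).
It fails at once if the tray is moved by more than 50 mm (distance of tray from where it was at the start of the episode above 0.05 m).
It fails at once if the blue or the green carton is moved by more than 30 mm (distance of any of blue_carton, green_carton from where it was at the start of the episode above 0.03 m).
It also fails if it takes over 56 s, if anything falls off the work surface, if the arm or the gripper's body presses on something with over 40 N, if the wrist force passes 120 N, or if a joint passes its speed limit or range.

### The arm

A 6-joint arm with a two-finger parallel gripper is mounted at the origin on a cart in front of the work surface, level with it; the furniture and walls round the work are solid. World frame = base frame: x ahead of the robot, y to its left, z up, the work surface at z = 0. Lengths are in m, angles in rad, forces in N, time in s.
With the tool pointing down it reaches from about 0.375 to 0.975 m from the base axis. Payload 3.8 kg.
Tool frame: the origin (TCP) lies midway between the tips of the shut fingers; the grasp point (between the pads) lies 19 mm behind it; z points along the fingers, y is the direction in which the jaws open and shut (so a half turn about z gives the same grasp; the last joint's range is limited). The gripper opens to 85 mm and grips with 20 to 120 N. Pads are 22 mm wide; open, the fingers measure 114 mm over their backs; the gripper's body (76 mm by 85 mm) begins 54 mm behind the grasp point. The pads swing forward as they close: fully open they stand 13 mm farther back than shut.
Start: joints at [-1.294, 0.264, 1.604, -0, 1.274, -0.037], TCP at [0.208, -0.642, 0.199] pointing down, gripper open.
Joint ranges: [-2.63, 2.63], [-0.94, 2.18], [0.31, 2.57], [-1.31, 4.45], [0, 2.66], [-2.55, 2.55]. Speed limits (rad/s): [2.57, 2.57, 3.14, 3.14, 3.14, 3.14].

### API

Orientations are given as a rotation vector (axis times angle).
In Python, from workcell import bot gives the robot as it stands.
- The arm moves only by the shell command python3 -m inch 'ROWS' [FORCE]. ROWS is JSON, a list of rows, each an object of numbers: "dx", "dy", "dz": the shift along the tool's x, y, z in m; "ax", "ay", "az": the turn, a rotation vector about the tool's x, y, z in degrees; "fingers": the opening, from -1 (shut) to 1 (fully open). A call has 1 to 20 rows; each row is the pose to reach, as a shift and turn from the pose measured when the call began, along the tool's axes at that moment; what a row does not reach only later rows make up. A row lasts 1/8 s, in which the tool goes at most 62.5 mm and 10.7 degrees, less where a joint would pass 70% of its speed; a pose out of reach is approached as far as the arm can. A call with a gripper value outside its range is refused whole. The fingers move at their own pace and stop on an object; FORCE is the grip in N (left out, the last holds). Time passes only in rows, so rows that repeat a pose let the fingers close. It gives the time, the measured TCP pose, the force and the opening at its end, in the units of the state.
- bot.read_state(): the state, without advancing time (a new reading comes with each control period).
- bot.read_camera(name): name is "scene" or "top"; returns (picture, depth): 384x512x3 uint8, blue, green, red; 384x512 float32, m along the optical axis (not along the pixel's ray), 0 where there is no reading.
- bot.get_calibration(name): a dict with "intrinsics" (3x3 intrinsics, pixels), "view" (4x4, takes a point from world to camera coordinates). Camera axes: x right, y down, z forward; pixel columns grow to the right and rows downward; lengths in m; the calibration is good to about 2 mm. A picture is of the moment at which its call begins. get_calibration takes no time and is no camera call.
- bot.finish_job(): hands the job in, once; it reports no verdict.
Trained networks look in the newest picture that a camera, given by its name, has taken for a name from the list of things; names that differ only in an ending like _2 or _b are one class to them, and where a whole thing is asked for, a point or a joint stands for the part that bears it (a point fixed in the world has none). Each returns a list of dicts, best first, with "p" (0 to 1); they miss things now and then, are a little off and sometimes report something else, mostly with a low value. They report only what shows in the picture. A call takes as long as a camera call. They do not tell look-alikes from the thing itself.
- bot.masks_of(camera, thing): "region" (384x512 bool, what is visible of it) and "box" ([left, top, right, bottom] in pixels, round what is visible of it).
The state is a dict: "time": time; "q": joint angles; "joint_vel": joint speeds; "joint_torque": joint torques, N m; "tool_pos": TCP position; "tcp_rot": TCP orientation; "wrist_force": force on the tool from outside, world axes, zero at the start; "torque": the same for the moment, N m; "width": opening from 0.0 (shut) to 1.0 (fully open).
Only numpy, scipy, OpenCV 4.12 (cv2) and the standard library are available. Lean on these libraries where they do the work, as an engineer would, in place of code of your own. Each camera call takes 0.05 s, during which the arm holds its last target. There are 200 camera calls.

## Working session

There is one attempt and no reset: what is moved stays moved. The work goes in short steps, Python scripts to look and compute and a shell command to move; the robot and the scene stay as the last step left them, time stands still between calls to the robot, and variables do not carry over. Pictures are saved under pics/ and viewed, about 8 in all and at most 12, crops included, and the job is handed in when it is done.

```bash
mkdir -p pics; ls
cat > h.py <<'E'
import numpy as np, cv2
from workcell import bot
def cloud(cam, depth):
    c=bot.get_calibration(cam); K=np.array(c["intrinsics"]); V=np.array(c["view"])
    v,u=np.mgrid[0:384,0:512]
    P=np.stack([(u-K[0,2])/K[0,0]*depth,(v-K[1,2])/K[1,1]*depth,depth,np.ones_like(depth)],-1)
    return (P@np.linalg.inv(V).T)[...,:3]
E
python3 - <<'E'
from h import *
for c in("scene","top"):
    im,d=bot.read_camera(c); cv2.imwrite(f"pics/{c}0.png",im); np.savez(f"{c}0.npz",im=im,d=d)
    W=cloud(c,d)
    for t in("red_carton","tray","blue_carton","green_carton","counter","lever_knob"):
        for m in bot.masks_of(c,t):
            r=m["region"]&(d>0)
            p=W[r]
            if len(p)<5: continue
            hi=np.percentile(p[:,2],90)
            q=p[p[:,2]>hi-.006]
            rc=cv2.minAreaRect((q[:,:2]*1000).astype(np.float32))
            print(c,t,round(m["p"],2),np.int32(m["box"]),"hi %.3f"%hi,"rect mm",np.round(rc[0]),np.round(rc[1]),round(rc[2]),"bgr",np.int32(im[r].mean(0)))
s=bot.read_state();print(s["time"],s["tool_pos"],s["tcp_rot"],s["width"],s["wrist_force"])
E
python3 -c "
import cv2,numpy as np
a=cv2.imread('pics/top0.png');cv2.imwrite('pics/top0b.png',cv2.resize(a,(800,600)))"
```

```text
pics
scene red_carton 0.95 [220 169 246 189] hi 0.027 rect mm [ 645. -153.] [92. 51.] 64 bgr [ 68  71 186]
scene red_carton 0.61 [275 184 295 204] hi 0.020 rect mm [ 455. -206.] [72. 38.] 75 bgr [ 76  81 195]
scene red_carton 0.5 [271 215 294 229] hi 0.021 rect mm [ 402. -103.] [38. 72.] 79 bgr [150 167  72]
scene tray 0.58 [131 256 205 314] hi 0.014 rect mm [560. 284.] [170. 115.] 75 bgr [180 211 191]
scene blue_carton 0.6 [250 155 269 175] hi 0.026 rect mm [ 613. -287.] [52. 98.] 14 bgr [185 195 204]
scene green_carton 0.51 [293 153 312 177] hi 0.034 rect mm [ 482. -366.] [81. 43.] 87 bgr [164 185 184]
scene counter 0.93 [208 193 254 243] hi 0.064 rect mm [538. -38.] [122.  64.] 69 bgr [120 107  93]
scene lever_knob 0.66 [225 192 259 213] hi 0.100 rect mm [496. -75.] [14. 14.] 78 bgr [141 172 186]
top red_carton 0.89 [358 158 387 188] hi 0.030 rect mm [ 588. -525.] [51. 99.] 49 bgr [ 24  91 167]
top red_carton 0.7 [272 205 292 216] hi 0.022 rect mm [ 451. -210.] [68. 33.] 76 bgr [ 47  48 157]
top red_carton 0.6 [246 212 262 238] hi 0.021 rect mm [ 398. -106.] [34. 70.] 79 bgr [116 129  43]
top red_carton 0.54 [255 145 284 166] hi 0.028 rect mm [ 642. -157.] [92. 46.] 66 bgr [ 45  47 153]
top tray 0.75 [120 157 168 199] hi 0.014 rect mm [557. 283.] [171. 114.] 75 bgr [110 132 118]
top blue_carton 0.84 [290 155 322 177] hi 0.028 rect mm [ 610. -291.] [52. 92.] 14 bgr [135 142 148]
top green_carton 0.72 [317 193 339 213] hi 0.036 rect mm [ 478. -369.] [76. 39.] 87 bgr [126 150 143]
top counter 0.61 [208 168 250 204] hi 0.063 rect mm [531. -24.] [134.  83.] 87 bgr [95 82 72]
top lever_knob 0.69 [220 176 249 198] hi 0.106 rect mm [496. -81.] [17. 16.] 46 bgr [117 143 154]
0.7 [ 0.20834995 -0.64204309  0.19912288] [3.10296498e+00 4.90837743e-01 5.35441689e-05] 1.004479390697547 [-0.50733612 -0.14919851  0.34674425]
```

View pics/top0b.png

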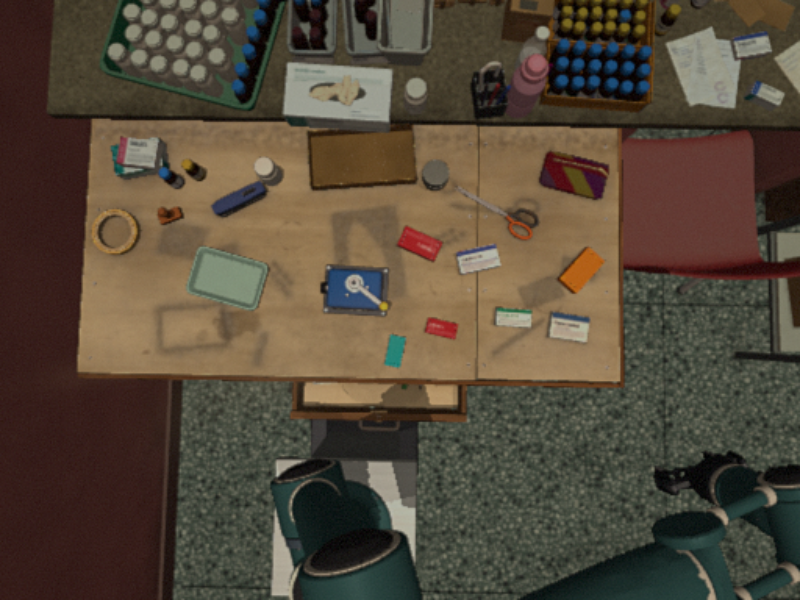

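View pics/scene0.png

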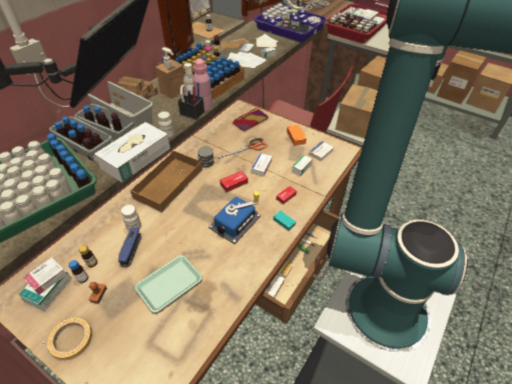

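Red-carton candidates in the 800x600 top view are: small red (441,328), large red (420,243), orange (581,270) and turquoise (396,350). I choose the small red one at about (0.453,-0.208), whose 70x35x21 mm matches the description. I'll check it in a crop and measure the counter's yaw.

Run:
```python
from h import *
ims=[]
for c in("scene","top"):
    z=np.load(f"{c}0.npz");im,d=z["im"],z["d"];W=cloud(c,d);hsv=cv2.cvtColor(im,cv2.COLOR_BGR2HSV)
    near=(abs(W[...,0]-.53)<.12)&(abs(W[...,1]+.03)<.12)&(d>0)
    b=near&(hsv[...,0]>100)&(hsv[...,0]<125)&(hsv[...,1]>110)&(W[...,2]>.051)&(W[...,2]<.061)
    k=near&(hsv[...,0]>18)&(hsv[...,0]<35)&(hsv[...,1]>120)&(W[...,2]>.072)&(W[...,2]<.12)
    f=near&(W[...,2]>.0045)&(W[...,2]<.012)
    for n,m in(("blue",b),("foot",f)):
        r=cv2.minAreaRect((W[m][:,:2]*1000).astype(np.float32));print(c,n,m.sum(),np.round(r[0]),np.round(r[1]),round(r[2],1))
    print(c,"knob",k.sum(),W[k].mean(0),W[k].min(0),W[k].max(0))
    n2=(abs(W[...,0]-.453)<.06)&(abs(W[...,1]+.208)<.06)&(d>0)&((hsv[...,0]<8)|(hsv[...,0]>172))&(hsv[...,1]>130)&(W[...,2]>.015)
    r=cv2.minAreaRect((W[n2][:,:2]*1000).astype(np.float32));print(c,"red",n2.sum(),r,W[n2][:,2].max())
z=np.load("top0.npz")["im"];a=cv2.resize(z[135:245,190:310],(480,440),interpolation=cv2.INTER_CUBIC)
cv2.imwrite("pics/crop.png",a)
```

```text
scene blue 430 [536.  -9.] [117.  80.] 87.1
scene foot 255 [552. -22.] [204. 227.] 74.2
scene knob 46 [ 0.49556135 -0.07567458  0.09615077] [ 0.48840473 -0.08754071  0.07236599] [ 0.50528163 -0.06850706  0.11050017]
scene red 133 ((454.67413330078125, -206.99993896484375), (72.65283203125, 37.73410415649414), 76.24065399169922) 0.022951988080585184
top blue 496 [534. -12.] [116.  82.] 87.4
top foot 280 [528. -30.] [237. 221.] 89.4
top knob 28 [ 0.49496223 -0.08127167  0.10619387] [ 0.48611496 -0.08949665  0.09184096] [ 0.5028227  -0.07274184  0.11338096]
top red 172 ((451.1734924316406, -209.92324829101562), (69.34236907958984, 35.058780670166016), 77.29768371582031) 0.02487505652116795
```

View pics/crop.png

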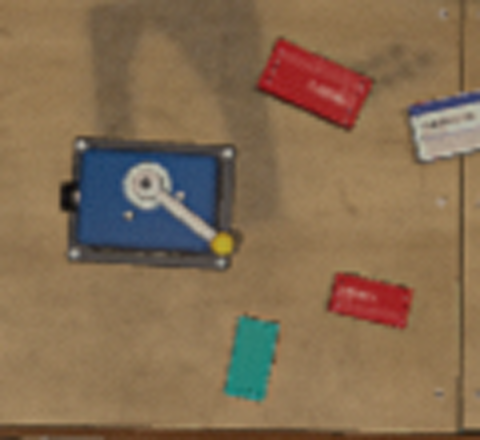

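The crop shows the small red carton at (370,300), the larger red one at (315,85), turquoise at (250,358) and the knob at (222,243). The small red carton is confirmed. The knob-to-pivot distance comes out at 85 mm, as specified.

```bash
python3 -m inch '[{"dx":0.06,"dy":-0.055,"dz":0,"az":-10,"fingers":1},{"dx":0.1,"dy":-0.092,"dz":0,"az":-20,"fingers":1},{"dx":0.14,"dy":-0.13,"dz":0,"az":-30,"fingers":1},{"dx":0.18,"dy":-0.166,"dz":0,"az":-40,"fingers":1},{"dx":0.22,"dy":-0.203,"dz":0,"az":-50,"fingers":1},{"dx":0.26,"dy":-0.24,"dz":0,"az":-58.5,"fingers":1},{"dx":0.3,"dy":-0.275,"dz":0,"az":-58.5,"fingers":1},{"dx":0.335,"dy":-0.31,"dz":0.03,"az":-58.5,"fingers":1},{"dx":0.367,"dy":-0.337,"dz":0.06,"az":-58.5,"fingers":1},{"dx":0.367,"dy":-0.337,"dz":0.1,"az":-58.5,"fingers":1},{"dx":0.367,"dy":-0.337,"dz":0.1,"az":-58.5,"fingers":1},{"dx":0.367,"dy":-0.337,"dz":0.1,"az":-58.5,"fingers":1}]' 30
```

```text
invalid input at $[0]: expected keys dx, dy, dz, ax, ay, az, fingers
```

All keys are needed in every row.

```bash
python3 -m inch '[{"dx":0.06,"dy":-0.055,"dz":0,"ax":0,"ay":0,"az":-10,"fingers":1},{"dx":0.1,"dy":-0.092,"dz":0,"ax":0,"ay":0,"az":-20,"fingers":1},{"dx":0.14,"dy":-0.13,"dz":0,"ax":0,"ay":0,"az":-30,"fingers":1},{"dx":0.18,"dy":-0.166,"dz":0,"ax":0,"ay":0,"az":-40,"fingers":1},{"dx":0.22,"dy":-0.203,"dz":0,"ax":0,"ay":0,"az":-50,"fingers":1},{"dx":0.26,"dy":-0.24,"dz":0,"ax":0,"ay":0,"az":-58.5,"fingers":1},{"dx":0.3,"dy":-0.275,"dz":0,"ax":0,"ay":0,"az":-58.5,"fingers":1},{"dx":0.335,"dy":-0.31,"dz":0.03,"ax":0,"ay":0,"az":-58.5,"fingers":1},{"dx":0.367,"dy":-0.337,"dz":0.06,"ax":0,"ay":0,"az":-58.5,"fingers":1},{"dx":0.367,"dy":-0.337,"dz":0.1,"ax":0,"ay":0,"az":-58.5,"fingers":1},{"dx":0.367,"dy":-0.337,"dz":0.1,"ax":0,"ay":0,"az":-58.5,"fingers":1},{"dx":0.367,"dy":-0.337,"dz":0.1,"ax":0,"ay":0,"az":-58.5,"fingers":1}]' 30
cat >> h.py <<'E'
from scipy.spatial.transform import Rotation as Rr
def go(x,y,z,yang):
    "shift/turn to world TCP x,y,z pointing down with tool y at yang deg (mod 180)"
    s=bot.read_state();R=Rr.from_rotvec(s["tcp_rot"]);
    p=np.array([x,y,z]); d=R.inv().apply(p-s["tool_pos"])
    best=None
    for a in(yang,yang+180):
        a=np.radians(a);Y=np.array([np.cos(a),np.sin(a),0]);Z=np.array([0,0,-1.])
        T=Rr.from_matrix(np.c_[np.cross(Y,Z),Y,Z]);r=np.degrees((R.inv()*T).as_rotvec())
        if best is None or np.linalg.norm(r)<np.linalg.norm(best):best=r
    print("t",round(s["time"],2),"q",np.round(s["q"],2),"w",round(s["width"],3),"F",np.round(s["wrist_force"],1));print("d",np.round(d,4),"turn",np.round(best,1))
E
python3 -c "
from h import *
go(.453,-.2085,.004,-13.5)"
```

```text
time: 2.2
tool_pos: [0.454, -0.2089, 0.1004]
tcp_rot: [2.467, 1.943, 0.001]
wrist_force: [1.2, -0.6, 0.0]
width: 0.996
t 2.2 q [-0.48  0.02  2.08 -0.    1.05 -0.24] w 0.996 F [ 1.2 -0.6  0. ]
d [ 0.0002 -0.0012  0.0964] turn [ 0.1  0.  -0. ]
```

```bash
python3 -m inch '[{"dx":0,"dy":-0.001,"dz":0.04,"ax":0,"ay":0,"az":0,"fingers":1},{"dx":0,"dy":-0.001,"dz":0.07,"ax":0,"ay":0,"az":0,"fingers":1},{"dx":0,"dy":-0.001,"dz":0.09,"ax":0,"ay":0,"az":0,"fingers":1},{"dx":0,"dy":-0.001,"dz":0.096,"ax":0,"ay":0,"az":0,"fingers":1},{"dx":0,"dy":-0.001,"dz":0.096,"ax":0,"ay":0,"az":0,"fingers":0.2},{"dx":0,"dy":-0.001,"dz":0.096,"ax":0,"ay":0,"az":0,"fingers":-0.5},{"dx":0,"dy":-0.001,"dz":0.096,"ax":0,"ay":0,"az":0,"fingers":-0.5},{"dx":0,"dy":-0.001,"dz":0.096,"ax":0,"ay":0,"az":0,"fingers":-0.5},{"dx":0,"dy":-0.001,"dz":0.096,"ax":0,"ay":0,"az":0,"fingers":-0.5},{"dx":0,"dy":-0.001,"dz":0.096,"ax":0,"ay":0,"az":0,"fingers":-0.5},{"dx":0,"dy":-0.001,"dz":0.096,"ax":0,"ay":0,"az":0,"fingers":-0.5},{"dx":0,"dy":-0.001,"dz":0.096,"ax":0,"ay":0,"az":0,"fingers":-0.5}]' 30
```

```text
time: 3.7
tool_pos: [0.4532, -0.2087, 0.0043]
tcp_rot: [2.467, 1.943, 0.001]
wrist_force: [-0.4, 0.3, -0.1]
width: 0.25
```

The width went down to the commanded 0.25 (21 mm), so nothing seems to be held. I'll look.

Run:
```python
from h import *
for c,n in(("scene",1),("top",1)):
    im,d=bot.read_camera(c);W=cloud(c,d)
    K=np.array(bot.get_calibration(c)["intrinsics"]);V=np.array(bot.get_calibration(c)["view"])
    q=V@[.453,-.2085,.02,1];u=K@q[:3];u=(u/u[2]).astype(int);print(u)
    cr=im[max(0,u[1]-40):u[1]+40,u[0]-50:u[0]+50]
    cv2.imwrite(f"pics/{c}1.png",cv2.resize(cr,(500,400),interpolation=cv2.INTER_CUBIC))
cv2.imwrite("pics/both1.png",np.hstack([cv2.resize(cv2.imread(f"pics/{c}1.png"),(400,320)) for c in("scene","top")]))
```

```text
[286 192   1]
[282 208   1]
```

View pics/both1.png

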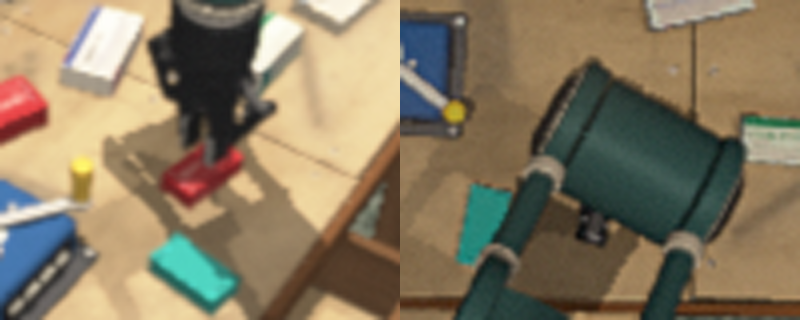

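Run:
```python
from h import *
c="scene";im,d=bot.read_camera(c);W=cloud(c,d);hsv=cv2.cvtColor(im,cv2.COLOR_BGR2HSV)
near=(abs(W[...,0]-.453)<.07)&(abs(W[...,1]+.208)<.07)&(d>0)
red=near&((hsv[...,0]<8)|(hsv[...,0]>172))&(hsv[...,1]>130)
t=red&(W[...,2]>.015)
print(red.sum(),t.sum(),cv2.minAreaRect((W[t][:,:2]*1000).astype(np.float32)),np.percentile(W[t][:,2],[5,50,95]))
v=near&~red&(W[...,2]>.006)&(W[...,2]<.08)
for u in np.argwhere(v)[np.argsort(W[v][:,2])][:40]:print(u[::-1],np.round(W[tuple(u)]*1000),im[tuple(u)],end="; ")
cv2.imwrite("pics/z2.png",cv2.resize(im[165:215,260:320],(780,650)[:2] if 0 else (720,600),interpolation=cv2.INTER_CUBIC))
go(.453,-.2085,.004,-13.5)
```

```text
163 112 ((451.3949890136719, -205.80770874023438), (72.66378021240234, 41.00599670410156), 78.76547241210938) [0.01550524 0.0184133  0.02185832]
[278 200] [ 465. -173.    7.] [ 67  87 134]; [282 195] [ 462. -194.   16.] [ 72  78 134]; [280 192] [ 475. -202.   16.] [ 66  85 130]; [276 195] [ 479. -182.   16.] [ 58  75 114]; [289 193] [ 445. -214.   19.] [ 63  66 118]; [283 195] [ 458. -194.   19.] [ 65  68 130]; [281 195] [ 464. -189.   19.] [ 66  70 130]; [283 194] [ 460. -198.   19.] [ 67  71 131]; [281 191] [ 474. -206.   19.] [ 71  92 134]; [284 193] [ 459. -202.   20.] [ 64  69 129]; [277 194] [ 477. -184.   21.] [ 59  75 115]; [284 194] [ 456. -198.   21.] [ 63  67 129]; [284 189] [ 469. -218.   22.] [ 65  83 135]; [283 188] [ 469. -209.   34.] [46 61 74]; [288 193] [ 442. -198.   35.] [ 72  76 112]; [287 193] [ 444. -194.   37.] [ 64  67 113]; [282 189] [ 468. -201.   37.] [ 66  86 110]; [284 187] [ 467. -213.   37.] [36 42 52]; [286 192] [ 448. -196.   38.] [ 61  63 112]; [280 188] [ 476. -200.   38.] [ 88 116 136]; [285 186] [ 465. -217.   39.] [33 42 49]; [287 192] [ 445. -1
[... 223 characters left out ...]
  42.] [30 33 37]; [280 186] [ 479. -205.   43.] [ 87 112 131]; [288 191] [ 443. -198.   44.] [78 83 88]; [289 192] [ 436. -194.   46.] [58 61 84]; [280 185] [ 479. -206.   46.] [ 74  96 113]; [285 185] [ 465. -216.   46.] [30 35 38]; [284 186] [ 465. -209.   46.] [23 25 28]; [283 186] [ 468. -207.   46.] [31 31 33]; [286 191] [ 447. -192.   47.] [ 53  55 106]; [281 187] [ 471. -198.   48.] [ 76  90 101]; [282 187] [ 468. -200.   48.] [49 55 58]; [292 190] [ 431. -206.   49.] [39 39 77]; [287 191] [ 443. -192.   49.] [77 83 97]; [290 191] [ 434. -197.   50.] [35 34 54]; t 3.85 q [-0.48  0.14  2.15 -0.    0.85 -0.24] w 0.249 F [-0.8 -0.  -0.4]
d [ 0.0002 -0.0002  0.0003] turn [ 0.1  0.  -0. ]
```

View pics/z2.png

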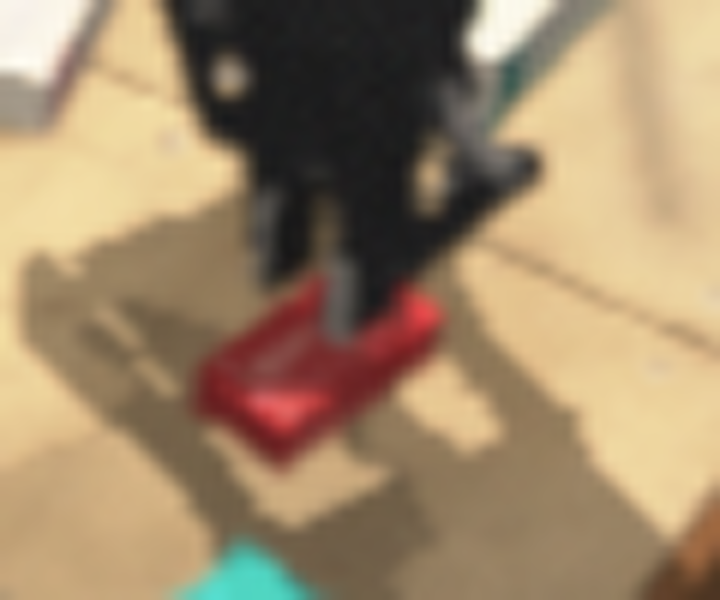

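The picture shows both fingertips, front one at about (345,340), standing above the carton's top (cloud z about 25-35 mm). The reported z is therefore about 20 mm or more too low compared with reality. The xy is centred. I'll open and descend in a guarded way.

```bash
python3 -m inch '[{"dx":0,"dy":0,"dz":0,"ax":0,"ay":0,"az":0,"fingers":0.7},{"dx":0,"dy":0,"dz":0,"ax":0,"ay":0,"az":0,"fingers":0.7},{"dx":0,"dy":0,"dz":0,"ax":0,"ay":0,"az":0,"fingers":0.7},{"dx":0,"dy":0,"dz":0,"ax":0,"ay":0,"az":0,"fingers":0.7},{"dx":0,"dy":0,"dz":0.005,"ax":0,"ay":0,"az":0,"fingers":0.7},{"dx":0,"dy":0,"dz":0.01,"ax":0,"ay":0,"az":0,"fingers":0.7},{"dx":0,"dy":0,"dz":0.014,"ax":0,"ay":0,"az":0,"fingers":0.7},{"dx":0,"dy":0,"dz":0.014,"ax":0,"ay":0,"az":0,"fingers":0.7}]'
python3 - <<'E'
from h import *
c="scene";im,d=bot.read_camera(c);W=cloud(c,d)
near=(abs(W[...,0]-.453)<.07)&(abs(W[...,1]+.208)<.05)&(d>0)&(im.max(-1)<80)&(W[...,2]>.008)
for u in np.argwhere(near)[np.argsort(W[near][:,2])][:25]:print(u[::-1],np.round(W[tuple(u)]*1000),im[tuple(u)],end="; ")
cv2.imwrite("pics/z3.png",cv2.resize(im[165:215,260:320],(720,600),interpolation=cv2.INTER_CUBIC))
E
```

```text
time: 4.85
tool_pos: [0.4526, -0.2085, -0.0103]
tcp_rot: [2.468, 1.944, -0.0]
wrist_force: [-0.1, -0.3, -0.8]
width: 0.847
[278 185] [ 492. -214.   32.] [36 45 51]; [280 183] [ 491. -226.   32.] [36 45 52]; [278 184] [ 493. -217.   34.] [25 27 29]; [279 184] [ 490. -218.   35.] [35 43 50]; [277 185] [ 493. -210.   35.] [45 53 57]; [279 183] [ 490. -218.   40.] [26 28 29]; [296 196] [ 409. -195.   42.] [51 64 75]; [280 182] [ 489. -222.   42.] [33 38 44]; [297 195] [ 408. -201.   42.] [42 51 59]; [279 182] [ 491. -219.   43.] [26 29 29]; [278 183] [ 492. -213.   43.] [25 28 28]; [277 184] [ 491. -205.   45.] [40 43 46]; [280 181] [ 490. -223.   45.] [30 34 40]; [295 196] [ 410. -189.   46.] [39 42 45]; [294 196] [ 413. -187.   47.] [69 74 77]; [278 182] [ 493. -214.   47.] [23 26 27]; [277 183] [ 493. -207.   47.] [44 47 49]; [277 182] [ 495. -211.   48.] [47 50 52]; [294 195] [ 414. -189.   50.] [71 76 78]; [296 195] [ 408. -192.   50.] [31 32 34]; [279 181] [ 490. -217.   51.] [24 25 25]; [295 195] [ 410. -189.   51.] [38 38 39]; [276 183] [ 494. -202.   51.] [65 74 79]; [278 181] [ 493. -214.   52.] [28 29 31]; [297 194] [ 406. -196.   53.] [33 35 38];
```

View pics/z3.png

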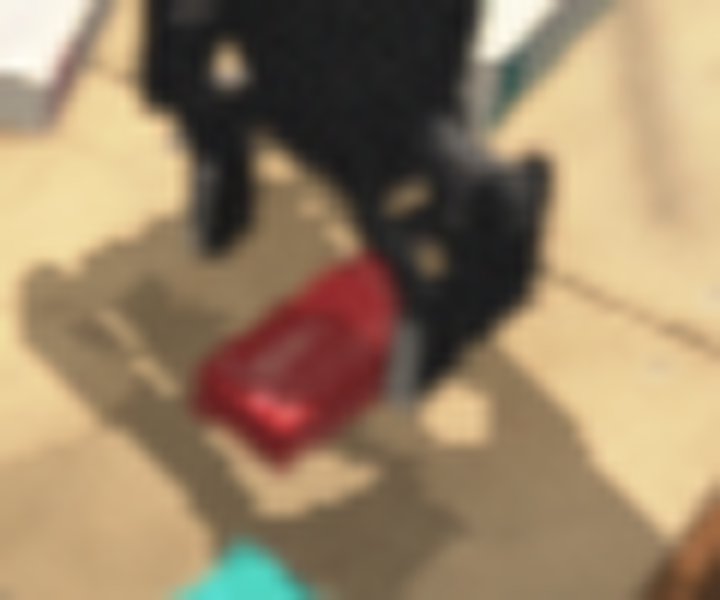

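The fingertips, at about (215,245) and (400,390), straddle the carton but the cloud puts them at z about 30 mm. That makes the true height about 30 mm above the reported one, which agrees with the earlier 34 mm. I'll go 14 mm further down.

```bash
python3 -m inch '[{"dx":0,"dy":0,"dz":0.005,"ax":0,"ay":0,"az":0,"fingers":0.7},{"dx":0,"dy":0,"dz":0.01,"ax":0,"ay":0,"az":0,"fingers":0.7},{"dx":0,"dy":0,"dz":0.014,"ax":0,"ay":0,"az":0,"fingers":0.7},{"dx":0,"dy":0,"dz":0.014,"ax":0,"ay":0,"az":0,"fingers":0.7}]'; python3 -m inch '[{"dx":0,"dy":0,"dz":0,"ax":0,"ay":0,"az":0,"fingers":0.2},{"dx":0,"dy":0,"dz":0,"ax":0,"ay":0,"az":0,"fingers":-0.5},{"dx":0,"dy":0,"dz":0,"ax":0,"ay":0,"az":0,"fingers":-0.5},{"dx":0,"dy":0,"dz":0,"ax":0,"ay":0,"az":0,"fingers":-0.5},{"dx":0,"dy":0,"dz":0,"ax":0,"ay":0,"az":0,"fingers":-0.5},{"dx":0,"dy":0,"dz":0,"ax":0,"ay":0,"az":0,"fingers":-0.5}]' 30
```

```text
time: 5.4
tool_pos: [0.4524, -0.2084, -0.0246]
tcp_rot: [-2.468, -1.944, 0.0]
wrist_force: [-0.2, 0.1, -1.0]
width: 0.851
time: 6.15
tool_pos: [0.4529, -0.2086, -0.0242]
tcp_rot: [2.468, 1.944, 0.0]
wrist_force: [0.4, 0.3, 3.9]
width: 0.412
```

```bash
python3 -m inch '[{"dx":0,"dy":0,"dz":-0.01,"ax":0,"ay":0,"az":0,"fingers":-0.5},{"dx":0,"dy":0,"dz":-0.04,"ax":0,"ay":0,"az":0,"fingers":-0.5},{"dx":0,"dy":0,"dz":-0.09,"ax":0,"ay":0,"az":0,"fingers":-0.5},{"dx":0,"dy":0,"dz":-0.14,"ax":0,"ay":0,"az":0,"fingers":-0.5},{"dx":0,"dy":0,"dz":-0.18,"ax":0,"ay":0,"az":0,"fingers":-0.5},{"dx":0,"dy":0,"dz":-0.19,"ax":0,"ay":0,"az":0,"fingers":-0.5},{"dx":0,"dy":0,"dz":-0.19,"ax":0,"ay":0,"az":0,"fingers":-0.5}]'; python3 -c "
from h import *
go(.5585,.2835,.10,-15)"
```

```text
time: 7.02
tool_pos: [0.4527, -0.2085, 0.1658]
tcp_rot: [2.467, 1.943, 0.0]
wrist_force: [-0.6, 0.1, -0.9]
width: 0.411
t 7.03 q [-0.48 -0.05  2.01 -0.    1.18 -0.24] w 0.411 F [-0.6  0.1 -0.9]
d [ 0.5031 -0.0125  0.0656] turn [0.  0.  1.4]
```

```bash
python3 -m inch '[{"dx":0.03,"dy":0,"dz":0,"ax":0,"ay":0,"az":0,"fingers":-0.5},{"dx":0.07,"dy":-0.002,"dz":0,"ax":0,"ay":0,"az":0,"fingers":-0.5},{"dx":0.12,"dy":-0.003,"dz":0,"ax":0,"ay":0,"az":0.4,"fingers":-0.5},{"dx":0.17,"dy":-0.004,"dz":0,"ax":0,"ay":0,"az":0.5,"fingers":-0.5},{"dx":0.22,"dy":-0.005,"dz":0,"ax":0,"ay":0,"az":0.6,"fingers":-0.5},{"dx":0.27,"dy":-0.006,"dz":0,"ax":0,"ay":0,"az":0.8,"fingers":-0.5},{"dx":0.32,"dy":-0.008,"dz":0,"ax":0,"ay":0,"az":1,"fingers":-0.5},{"dx":0.37,"dy":-0.009,"dz":0,"ax":0,"ay":0,"az":1.2,"fingers":-0.5},{"dx":0.42,"dy":-0.01,"dz":0,"ax":0,"ay":0,"az":1.4,"fingers":-0.5},{"dx":0.46,"dy":-0.012,"dz":0,"ax":0,"ay":0,"az":1.4,"fingers":-0.5},{"dx":0.49,"dy":-0.0125,"dz":0.02,"ax":0,"ay":0,"az":1.4,"fingers":-0.5},{"dx":0.503,"dy":-0.0125,"dz":0.06,"ax":0,"ay":0,"az":1.4,"fingers":-0.5},{"dx":0.503,"dy":-0.0125,"dz":0.09,"ax":0,"ay":0,"az":1.4,"fingers":-0.5},{"dx":0.503,"dy":-0.0125,"dz":0.11,"ax":0,"ay":0,"az":1.4,"fingers":-0.5},{"dx":0.503,"dy":-0.0125,"dz":0.12,"ax":0,"ay":0,"az":1.4,"fingers":-0.5},{"dx":0.503,"dy":-0.0125,"dz":0.12,"ax":0,"ay":0,"az":1.4,"fingers":-0.5}]'
python3 - <<'E'
from h import *
c="scene";im,d=bot.read_camera(c);W=cloud(c,d);hsv=cv2.cvtColor(im,cv2.COLOR_BGR2HSV)
r=(abs(W[...,0]-.558)<.09)&(abs(W[...,1]-.283)<.09)&(d>0)&((hsv[...,0]<8)|(hsv[...,0]>172))&(hsv[...,1]>130)&(W[...,2]>.01)
print(r.sum(),np.percentile(W[r],[2,50,98],axis=0))
cv2.imwrite("pics/z4.png",cv2.resize(im[210:330,100:260],(800,600),interpolation=cv2.INTER_CUBIC))
go(.5585,.2835,-.021,-15)
E
```

```text
time: 9.02
tool_pos: [0.558, 0.2829, 0.0448]
tcp_rot: [2.492, 1.913, -0.002]
wrist_force: [-0.0, -0.2, -0.1]
width: 0.412
153 [[0.53527953 0.24922158 0.07369257]
 [0.55780446 0.30469554 0.08762336]
 [0.58155531 0.31835566 0.14139575]]
t 9.07 q [ 0.43  0.31  1.85 -0.    0.98  0.69] w 0.415 F [0.1 0.2 0.1]
d [ 0.0001 -0.0005  0.067 ] turn [0.1 0.  0. ]
```

View pics/z4.png

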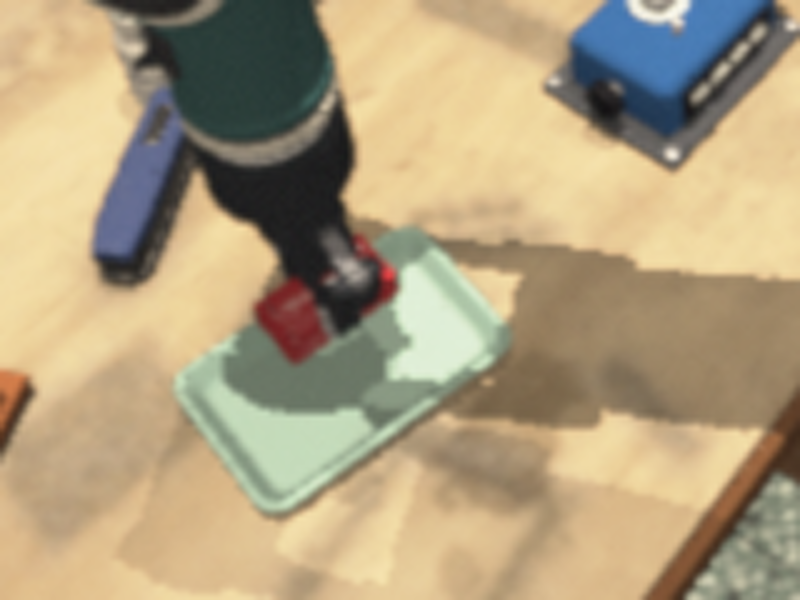

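The carton is held level over the middle of the tray (carton about (325,300), tray centre about (340,370); it is about 69 mm up). I'll lower it 67 mm and release.

```bash
python3 -m inch '[{"dx":0,"dy":0,"dz":0.02,"ax":0,"ay":0,"az":0,"fingers":-0.5},{"dx":0,"dy":0,"dz":0.04,"ax":0,"ay":0,"az":0,"fingers":-0.5},{"dx":0,"dy":0,"dz":0.055,"ax":0,"ay":0,"az":0,"fingers":-0.5},{"dx":0,"dy":0,"dz":0.061,"ax":0,"ay":0,"az":0,"fingers":-0.5},{"dx":0,"dy":0,"dz":0.064,"ax":0,"ay":0,"az":0,"fingers":-0.5},{"dx":0,"dy":0,"dz":0.066,"ax":0,"ay":0,"az":0,"fingers":-0.5},{"dx":0,"dy":0,"dz":0.067,"ax":0,"ay":0,"az":0,"fingers":-0.5},{"dx":0,"dy":0,"dz":0.067,"ax":0,"ay":0,"az":0,"fingers":-0.5}]'
```

```text
time: 10.07
tool_pos: [0.5593, 0.2834, -0.0206]
tcp_rot: [2.491, 1.912, 0.002]
wrist_force: [0.8, 0.0, 0.5]
width: 0.411
```

```bash
python3 -m inch '[{"dx":0,"dy":0,"dz":0.001,"ax":0,"ay":0,"az":0,"fingers":-0.5},{"dx":0,"dy":0,"dz":0.001,"ax":0,"ay":0,"az":0,"fingers":-0.5},{"dx":0,"dy":0,"dz":0.001,"ax":0,"ay":0,"az":0,"fingers":-0.1},{"dx":0,"dy":0,"dz":0.001,"ax":0,"ay":0,"az":0,"fingers":0.1},{"dx":0,"dy":0,"dz":0.001,"ax":0,"ay":0,"az":0,"fingers":0.3},{"dx":0,"dy":0,"dz":0.001,"ax":0,"ay":0,"az":0,"fingers":0.3},{"dx":0,"dy":0,"dz":0.001,"ax":0,"ay":0,"az":0,"fingers":0.3},{"dx":0,"dy":0,"dz":-0.01,"ax":0,"ay":0,"az":0,"fingers":0.3},{"dx":0,"dy":0,"dz":-0.04,"ax":0,"ay":0,"az":0,"fingers":0.3},{"dx":0,"dy":0,"dz":-0.09,"ax":0,"ay":0,"az":0,"fingers":0.3},{"dx":0,"dy":0,"dz":-0.14,"ax":0,"ay":0,"az":0,"fingers":0.3},{"dx":0,"dy":0,"dz":-0.16,"ax":0,"ay":0,"az":0,"fingers":-1},{"dx":0,"dy":0,"dz":-0.16,"ax":0,"ay":0,"az":0,"fingers":-1}]'
python3 - <<'E'
from h import *
c="scene";im,d=bot.read_camera(c);W=cloud(c,d);hsv=cv2.cvtColor(im,cv2.COLOR_BGR2HSV)
near=(abs(W[...,0]-.558)<.12)&(abs(W[...,1]-.283)<.12)&(d>0)
r=near&((hsv[...,0]<8)|(hsv[...,0]>172))&(hsv[...,1]>130)&(W[...,2]>.006)
t=r&(W[...,2]>.017)
print(r.sum(),cv2.minAreaRect((W[t][:,:2]*1000).astype(np.float32)),np.percentile(W[r][:,2],[5,50,95]))
for m in bot.masks_of(c,"tray")[:1]:
    g=m["region"]&(d>0);print("tray",cv2.minAreaRect((W[g][:,:2]*1000).astype(np.float32)))
cv2.imwrite("pics/z5.png",cv2.resize(im[180:330,100:300],(800,600),interpolation=cv2.INTER_CUBIC))
# lever targets: knob on circle about pivot
P=np.array([547,-11.])
go(.50,-.13,.09,0)
E
```

```text
time: 11.7
tool_pos: [0.5603, 0.284, 0.1417]
tcp_rot: [2.49, 1.912, 0.009]
wrist_force: [0.1, 0.6, -0.3]
width: 0.23
292 ((560.1195068359375, 284.0185241699219), (69.05287170410156, 35.6696891784668), 79.09147644042969) [0.01099034 0.02058095 0.02394852]
tray ((565.2539672851562, 282.82672119140625), (170.4757080078125, 126.85444641113281), 75.83269500732422)
t 11.8 q [ 0.43  0.22  1.78 -0.    1.15  0.69] w 0.056 F [-0.9 -0.7  0.2]
d [-0.4137  0.0508  0.0482] turn [ -0.    0.1 -15. ]
```

View pics/z5.png

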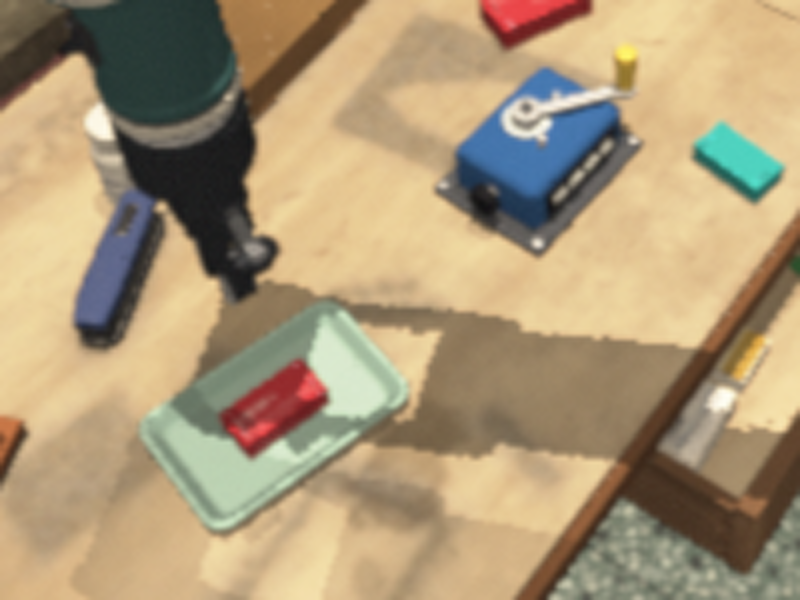

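The red carton lies flat in the middle of the tray (275,405), the tray has not moved, and the lever is at rest with its knob at (625,65). Next I'll plan the lever push with the shut fingers, pushing with the tool's x face, and check the height offset.

```bash
cat >> h.py <<'E'
P=np.array([.547,-.011])
def lev(phi,back,z=.05):
    "tool target behind knob at lever angle phi; tool x along the clockwise tangent"
    th=np.radians(233.1)-phi;r=np.array([np.cos(th),np.sin(th)]);t=np.array([np.sin(th),-np.cos(th)])
    c=P+.085*r-back*t;ya=np.degrees(np.arctan2(t[1],t[0]))-90
    print("phi",phi,np.round(c,3));go(c[0],c[1],z,ya)
E
python3 - <<'E'
from h import *
c="scene";im,d=bot.read_camera(c);W=cloud(c,d)
n=(abs(W[...,0]-.56)<.05)&(abs(W[...,1]-.284)<.05)&(im.max(-1)<90)&(W[...,2]>.1)
print("tip z",np.sort(W[n][:,2])[:12].round(3))
lev(0,.045,.15)
E
```

```text
tip z [0.17  0.179 0.18  0.181 0.182 0.182 0.183 0.184 0.184 0.185 0.185 0.186]
phi 0 [ 0.532 -0.106]
t 11.85 q [ 0.43  0.22  1.78 -0.    1.15  0.69] w 0.0 F [ 0.2 -0.1 -0.7]
d [-0.382   0.0758 -0.0124] turn [ -0.1   0.1 -68.1]
```

```bash
python3 -m inch '[{"dx":-0.03,"dy":0.006,"dz":-0.012,"ax":0,"ay":0,"az":-5,"fingers":-1},{"dx":-0.07,"dy":0.014,"dz":-0.02,"ax":0,"ay":0,"az":-13,"fingers":-1},{"dx":-0.11,"dy":0.022,"dz":-0.02,"ax":0,"ay":0,"az":-21,"fingers":-1},{"dx":-0.15,"dy":0.03,"dz":-0.02,"ax":0,"ay":0,"az":-29,"fingers":-1},{"dx":-0.19,"dy":0.038,"dz":-0.02,"ax":0,"ay":0,"az":-37,"fingers":-1},{"dx":-0.23,"dy":0.046,"dz":-0.02,"ax":0,"ay":0,"az":-45,"fingers":-1},{"dx":-0.27,"dy":0.054,"dz":-0.02,"ax":0,"ay":0,"az":-53,"fingers":-1},{"dx":-0.31,"dy":0.062,"dz":-0.02,"ax":0,"ay":0,"az":-61,"fingers":-1},{"dx":-0.35,"dy":0.07,"dz":-0.012,"ax":0,"ay":0,"az":-68,"fingers":-1},{"dx":-0.382,"dy":0.076,"dz":-0.012,"ax":0,"ay":0,"az":-68,"fingers":-1},{"dx":-0.382,"dy":0.076,"dz":-0.012,"ax":0,"ay":0,"az":-68,"fingers":-1},{"dx":-0.382,"dy":0.076,"dz":0.02,"ax":0,"ay":0,"az":-68,"fingers":-1},{"dx":-0.382,"dy":0.076,"dz":0.06,"ax":0,"ay":0,"az":-68,"fingers":-1},{"dx":-0.382,"dy":0.076,"dz":0.088,"ax":0,"ay":0,"az":-68,"fingers":-1},{"dx":-0.382,"dy":0.076,"dz":0.088,"ax":0,"ay":0,"az":-68,"fingers":-1}]'
python3 - <<'E'
from h import *
for p in(0,.2,.4,.6,.8,.95,1.1):lev(p,.02)
for c in("scene",):
    im,d=bot.read_camera(c);cv2.imwrite("pics/z6.png",cv2.resize(im[160:250,190:310],(800,600),interpolation=cv2.INTER_CUBIC))
E
```

```text
time: 13.72
tool_pos: [0.528, -0.1043, 0.0455]
tcp_rot: [-0.992, -2.97, 0.004]
wrist_force: [0.1, -0.3, -0.1]
width: -0.003
phi 0 [ 0.512 -0.091]
t 13.72 q [-0.24  0.16  2.03 -0.    0.96 -1.16] w -0.003 F [ 0.1 -0.3 -0.1]
d [ 0.0209  0.0009 -0.0043] turn [-0.3 -0.5 -0. ]
phi 0.2 [ 0.497 -0.082]
t 13.72 q [-0.24  0.16  2.03 -0.    0.96 -1.16] w -0.003 F [ 0.1 -0.3 -0.1]
d [ 0.0382 -0.0013 -0.0041] turn [-0.4 -0.5 11.4]
phi 0.4 [ 0.484 -0.071]
t 13.72 q [-0.24  0.16  2.03 -0.    0.96 -1.16] w -0.003 F [ 0.1 -0.3 -0.1]
d [ 0.0556 -0.0002 -0.004 ] turn [-0.4 -0.4 22.9]
phi 0.6 [ 0.473 -0.057]
t 13.72 q [-0.24  0.16  2.03 -0.    0.96 -1.16] w -0.003 F [ 0.1 -0.3 -0.1]
d [ 0.0724  0.0045 -0.0039] turn [-0.5 -0.4 34.3]
phi 0.8 [ 0.465 -0.042]
t 13.72 q [-0.24  0.16  2.03 -0.    0.96 -1.16] w -0.003 F [ 0.1 -0.3 -0.1]
d [ 0.0879  0.0123 -0.0038] turn [-0.5 -0.3 45.8]
phi 0.95 [ 0.462 -0.029]
t 13.72 q [-0.24  0.16  2.03 -0.    0.96 -1.16] w -0.003 F [ 0.1 -0.3 -0.1]
d [ 0.0984  0.0202 -0.0037] turn [-0.5 -0.3 54.4]
phi 1.1 [ 0.46  -0.016]
t 13.72 q [-0.24  0.16  2.03 -0.    0.96 -1.16] w -0.003 F [ 0.1 -0.3 -0.1]
d [ 0.1076  0.0295 -0.0037] turn [-0.6 -0.3 63. ]
```

View pics/z6.png

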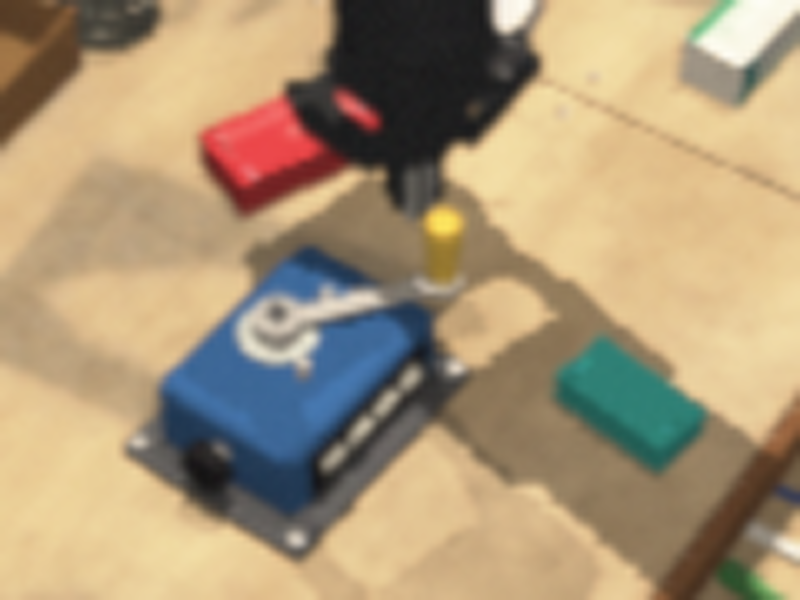

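Run:
```python
from h import *
C=bot.get_calibration("scene");K=np.array(C["intrinsics"]);V=np.array(C["view"])
for n,p in(("tip",(.528,-.1043)),("knob",(.496,-.079))):
  for z in(.06,.07,.08,.09,.1,.11):
    u=K@(V@[*p,z,1])[:3];u=u/u[2];print(n,z,((u[:2]-[190,160])*800/120).round())
```

```text
tip 0.06 [416. 228.]
tip 0.07 [416. 214.]
tip 0.08 [416. 200.]
tip 0.09 [416. 186.]
tip 0.1 [416. 172.]
tip 0.11 [416. 158.]
knob 0.06 [441. 285.]
knob 0.07 [441. 272.]
knob 0.08 [441. 258.]
knob 0.09 [442. 244.]
knob 0.1 [442. 230.]
knob 0.11 [442. 216.]
```

The tip projects to true z of about 0.074, again a 30 mm offset, and its xy agrees with the picture. I'll raise it 4 mm and sweep.

```bash
python3 -m inch '[{"dx":0.01,"dy":0,"dz":-0.004,"ax":0,"ay":0,"az":0,"fingers":-1},{"dx":0.021,"dy":0.001,"dz":-0.004,"ax":0,"ay":0,"az":0,"fingers":-1},{"dx":0.03,"dy":0,"dz":-0.004,"ax":0,"ay":0,"az":6,"fingers":-1},{"dx":0.038,"dy":-0.001,"dz":-0.004,"ax":0,"ay":0,"az":11,"fingers":-1},{"dx":0.047,"dy":-0.001,"dz":-0.004,"ax":0,"ay":0,"az":17,"fingers":-1},{"dx":0.056,"dy":0,"dz":-0.004,"ax":0,"ay":0,"az":23,"fingers":-1},{"dx":0.064,"dy":0.002,"dz":-0.004,"ax":0,"ay":0,"az":29,"fingers":-1},{"dx":0.072,"dy":0.0045,"dz":-0.004,"ax":0,"ay":0,"az":34,"fingers":-1},{"dx":0.08,"dy":0.008,"dz":-0.004,"ax":0,"ay":0,"az":40,"fingers":-1},{"dx":0.088,"dy":0.012,"dz":-0.004,"ax":0,"ay":0,"az":46,"fingers":-1},{"dx":0.093,"dy":0.016,"dz":-0.004,"ax":0,"ay":0,"az":50,"fingers":-1},{"dx":0.098,"dy":0.02,"dz":-0.004,"ax":0,"ay":0,"az":54,"fingers":-1},{"dx":0.098,"dy":0.02,"dz":-0.004,"ax":0,"ay":0,"az":54,"fingers":-1}]'
python3 - <<'E'
from h import *
for p in(.95,1.0,1.05,1.1,1.15):lev(p,.02)
im,d=bot.read_camera("scene");cv2.imwrite("pics/z7.png",cv2.resize(im[160:250,190:310],(800,600),interpolation=cv2.INTER_CUBIC))
E
```

```text
time: 15.4
tool_pos: [0.4649, -0.0304, 0.0535]
tcp_rot: [-2.237, -2.205, 0.005]
wrist_force: [1.4, -4.3, 0.9]
width: -0.001
phi 0.95 [ 0.462 -0.029]
t 15.4 q [-0.12  0.01  2.18 -0.    0.95 -0.1 ] w -0.001 F [ 1.4 -4.3  0.9]
d [ 0.0013 -0.0034  0.0035] turn [-0.2  0.1  0.5]
phi 1.0 [ 0.461 -0.025]
t 15.4 q [-0.12  0.01  2.18 -0.    0.95 -0.1 ] w -0.001 F [ 1.4 -4.3  0.9]
d [ 0.0056 -0.0042  0.0035] turn [-0.1  0.1  3.4]
phi 1.05 [ 0.46 -0.02]
t 15.4 q [-0.12  0.01  2.18 -0.    0.95 -0.1 ] w -0.001 F [ 1.4 -4.3  0.9]
d [ 0.0099 -0.0048  0.0035] turn [-0.1  0.1  6.2]
phi 1.1 [ 0.46  -0.016]
t 15.4 q [-0.12  0.01  2.18 -0.    0.95 -0.1 ] w -0.001 F [ 1.4 -4.3  0.9]
d [ 0.0142 -0.0053  0.0035] turn [-0.1  0.1  9.1]
phi 1.15 [ 0.46  -0.012]
t 15.4 q [-0.12  0.01  2.18 -0.    0.95 -0.1 ] w -0.001 F [ 1.4 -4.3  0.9]
d [ 0.0186 -0.0055  0.0035] turn [-0.1  0.1 12. ]
```

View pics/z7.png

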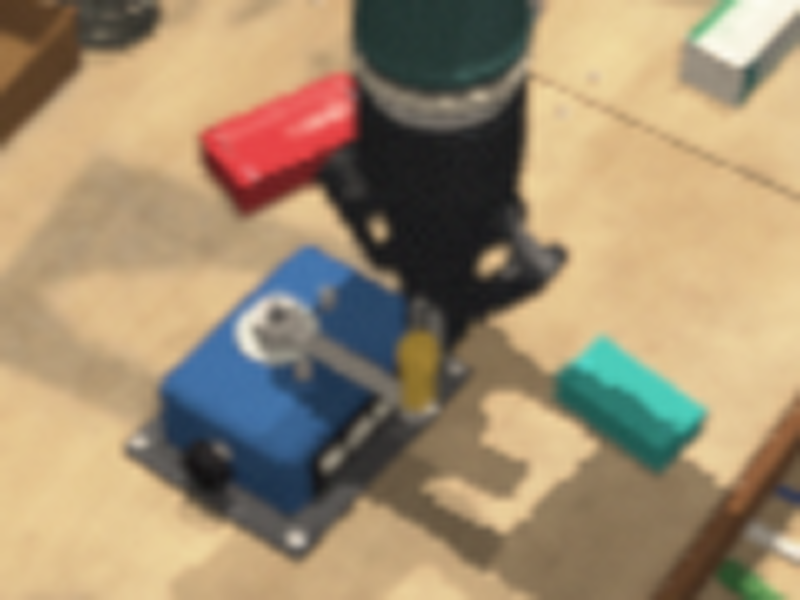

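The shut fingers are pushing the knob, now at (418,370) in front of the housing, at about 0.9 rad with 4.5 N. I'll carry on to the stop.

```bash
python3 -m inch '[{"dx":0.004,"dy":-0.004,"dz":0.002,"ax":0,"ay":0,"az":2,"fingers":-1},{"dx":0.008,"dy":-0.004,"dz":0.002,"ax":0,"ay":0,"az":5,"fingers":-1},{"dx":0.012,"dy":-0.005,"dz":0.002,"ax":0,"ay":0,"az":8,"fingers":-1},{"dx":0.015,"dy":-0.005,"dz":0.002,"ax":0,"ay":0,"az":9,"fingers":-1},{"dx":0.015,"dy":-0.005,"dz":0.002,"ax":0,"ay":0,"az":9,"fingers":-1}]'; python3 -c "
from h import *
lev(1.1,.02);lev(1.15,.02)"
```

```text
time: 16.08
tool_pos: [0.4611, -0.0182, 0.0527]
tcp_rot: [2.396, 2.024, -0.008]
wrist_force: [0.3, -12.5, 3.0]
width: -0.002
phi 1.1 [ 0.46  -0.016]
t 16.07 q [-0.09  0.    2.19 -0.01  0.95  0.09] w -0.002 F [  0.3 -12.5   3. ]
d [ 0.0019 -0.0016  0.0027] turn [0.  0.4 0.3]
phi 1.15 [ 0.46  -0.012]
t 16.07 q [-0.09  0.    2.19 -0.01  0.95  0.09] w -0.002 F [  0.3 -12.5   3. ]
d [ 0.0062 -0.0025  0.0026] turn [0.  0.4 3.2]
```

The force has jumped to 12.5 N, against 5 N from the spring, so the lever is at the stop. I'll press slightly more, hold, and measure the knob.

```bash
python3 -m inch '[{"dx":0.002,"dy":0,"dz":0,"ax":0,"ay":0,"az":0,"fingers":-1},{"dx":0.003,"dy":0,"dz":0,"ax":0,"ay":0,"az":0,"fingers":-1},{"dx":0.003,"dy":0,"dz":0,"ax":0,"ay":0,"az":0,"fingers":-1},{"dx":0.003,"dy":0,"dz":0,"ax":0,"ay":0,"az":0,"fingers":-1},{"dx":0.003,"dy":0,"dz":0,"ax":0,"ay":0,"az":0,"fingers":-1}]'
python3 - <<'E'
from h import *
c="scene";im,d=bot.read_camera(c);W=cloud(c,d);hsv=cv2.cvtColor(im,cv2.COLOR_BGR2HSV)
k=(abs(W[...,0]-.5)<.1)&(abs(W[...,1]+.02)<.1)&(d>0)&(hsv[...,0]>18)&(hsv[...,0]<35)&(hsv[...,1]>120)&(W[...,2]>.075)&(W[...,2]<.12)
m=W[k].mean(0);v=m[:2]-P
print(k.sum(),m,"r",np.linalg.norm(v),"phi",np.radians(233.1)-np.arctan2(v[1],v[0])%(2*np.pi))
go(.46,-.02,.05,-10)
E
```

```text
time: 16.7
tool_pos: [0.4611, -0.0183, 0.0529]
tcp_rot: [2.391, 2.025, -0.014]
wrist_force: [-1.0, -14.3, -1.0]
width: 0.001
48 [0.46280939 0.00766956 0.09846967] r 0.08623578512273623 phi 1.1449920202356352
t 16.75 q [-0.08  0.    2.19 -0.02  0.95  0.09] w -0.004 F [ -0.3 -12.9  -1.5]
d [-0.0018 -0.0009  0.0029] turn [0.1 0.7 0.5]
```

The lever is at its stop: the knob measures 1.1 rad within error and the arm no longer advances. Now I'll back off and lift.

```bash
python3 -m inch '[{"dx":-0.02,"dy":0,"dz":0,"ax":0,"ay":0,"az":0,"fingers":-1},{"dx":-0.05,"dy":-0.01,"dz":0,"ax":0,"ay":0,"az":0,"fingers":-1},{"dx":-0.09,"dy":-0.025,"dz":0,"ax":0,"ay":0,"az":0,"fingers":-1},{"dx":-0.12,"dy":-0.03,"dz":0,"ax":0,"ay":0,"az":0,"fingers":-1},{"dx":-0.13,"dy":-0.03,"dz":-0.04,"ax":0,"ay":0,"az":0,"fingers":-1},{"dx":-0.13,"dy":-0.03,"dz":-0.09,"ax":0,"ay":0,"az":0,"fingers":-1},{"dx":-0.13,"dy":-0.03,"dz":-0.12,"ax":0,"ay":0,"az":0,"fingers":-1},{"dx":-0.13,"dy":-0.03,"dz":-0.12,"ax":0,"ay":0,"az":0,"fingers":-1},{"dx":-0.13,"dy":-0.03,"dz":-0.12,"ax":0,"ay":0,"az":0,"fingers":-1}]'
python3 - <<'E'
from h import *
c="scene";im,d=bot.read_camera(c);W=cloud(c,d);hsv=cv2.cvtColor(im,cv2.COLOR_BGR2HSV)
k=(abs(W[...,0]-.5)<.1)&(abs(W[...,1]+.02)<.1)&(d>0)&(hsv[...,0]>18)&(hsv[...,0]<35)&(hsv[...,1]>120)&(W[...,2]>.075)&(W[...,2]<.12)
m=W[k].mean(0);v=m[:2]-P
print(k.sum(),m,"phi",np.radians(233.1)-np.arctan2(v[1],v[0])%(2*np.pi))
near=(abs(W[...,0]-.558)<.12)&(abs(W[...,1]-.283)<.12)&(d>0)
t=near&((hsv[...,0]<8)|(hsv[...,0]>172))&(hsv[...,1]>130)&(W[...,2]>.017)
print("carton",cv2.minAreaRect((W[t][:,:2]*1000).astype(np.float32)),np.percentile(W[t][:,2],95))
for n in("blue_carton","green_carton"):
  for q in bot.masks_of(c,n)[:2]:
    print(n,q["box"],q["p"])
cv2.imwrite("pics/z8.png",im)
go(.45,-.1,.1,0)
E
```

```text
time: 17.88
tool_pos: [0.4095, -0.1395, 0.1737]
tcp_rot: [2.391, 2.026, -0.014]
wrist_force: [-0.5, 0.3, -0.5]
width: -0.002
43 [ 0.49559274 -0.07546725  0.0978733 ] phi 0.029137259061802645
carton ((561.2755126953125, 283.5264892578125), (69.548095703125, 37.46570587158203), 74.75716400146484) 0.023636553173570385
blue_carton [251.2, 154.4, 270.3, 174.8] 0.77
green_carton [294.5, 158.1, 311.4, 179.9] 0.63
t 18.02 q [-0.38 -0.19  2.12 -0.01  1.21 -0.21] w -0.003 F [-0.   0.2  0.4]
d [0.0465 0.0341 0.0721] turn [-0.2  0.6 -9.5]
```

View pics/z8.png

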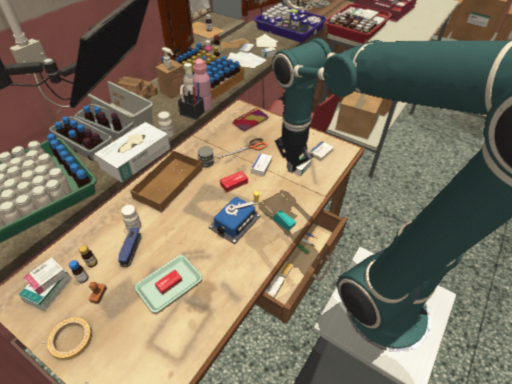

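The carton lies flat in the tray at (168,282). The lever is back at rest with its knob at (257,196), where it was before. The blue and green cartons have not moved, and the arm is clear. Handing in.

```bash
python3 -c "
from workcell import bot
print(bot.finish_job())"
```

```text
the job is handed in; nothing more can be done
None
```

The small red carton is lying flat in the tray, and the tally lever was pushed to its stop, held there and released. I handed the job in at about 18 s; `finish_job` gave no verdict.

- **Carton:** I lowered it to the tray floor before opening the fingers. The last check put it at about (0.561, 0.284), within a few mm of the tray's centre, with its top at about 23 mm.
- **Lever:** I pushed the knob with shut fingers until the force rose to 12–14 N, well over the spring's 5 N, and held it there for about 1 s. The camera measured 1.14 rad there, slightly over the nominal 1.1. After release it read 0.03 rad, the same as at the start within error.
- **Tray and other cartons:** The tray and the blue carton look unmoved in the last picture. The green carton was partly hidden by the gripper, so its box was a few pixels off.

One thing disagreed: the reported tool height was about 30 mm lower than the true one. My first grasp therefore closed on air above the carton, with no contact. I measured the offset in the images and corrected for it on every later move.

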